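# Load the reagent cassette into the analyser and switch it on

## Task

Lift the cassette with the single round cap out of the partitioned carton and stand it for a moment by itself on the free bench, because the carton lets you hold it only by its two ends and the bay only by its flat faces. Take it again by the flat faces, stand it square between the two end cheeks of the analyser's bay, wholly on the dark pad, let go, and only then flip the analyser's toggle over from the front stop to the rear stop. Put the cassette down each time, never drop it, and leave the other cassettes and the things on the bench where they stand.

Things in the scene. Friction and masses are not known exactly. Their poses are not given: they have to be found in the camera images.
- cassette: A white plastic reagent cassette, an upright block 62 (x, its long side) x 30 (y, between its flat faces) x 75 mm tall including the 3 mm low detail on its top; origin at the centre of its underside, z up. About 0.2 kg. Its top carries ONE round black cap, 25 mm across, in the middle: this is the one to load. It stands in one of the carton's four lanes.
- spare_two: A white plastic reagent cassette, an upright block 62 (x, its long side) x 30 (y, between its flat faces) x 75 mm tall including the 3 mm low detail on its top; origin at the centre of its underside, z up. About 0.2 kg. Its top carries two small round black caps, 15 mm across. Leave it in its lane.
- spare_bar: A white plastic reagent cassette, an upright block 62 (x, its long side) x 30 (y, between its flat faces) x 75 mm tall including the 3 mm low detail on its top; origin at the centre of its underside, z up. About 0.2 kg. Its top carries a narrow black bar along its length. Leave it in its lane.
- spare_plain: A white plastic reagent cassette, an upright block 62 (x, its long side) x 30 (y, between its flat faces) x 75 mm tall including the 3 mm low detail on its top; origin at the centre of its underside, z up. About 0.2 kg. Its top is a plain white raised panel. Leave it in its lane.
- carton: Fixed open cardboard carton, 144 (x) x 180 (y) x 82 mm high, left or right of the robot; origin: centre of its underside. 4 mm partitions as high as the walls make four lanes along x, 136 x 40 mm, centred at y = -66, -22, 22, 66 mm; inner floor 6 mm up. A cassette stands in each, long side along the lane: about 5 mm free beside each flat face, 30 mm beyond each end.
- analyser: Fixed white analyser, a deck 250 x 250 mm and 50 mm high, origin at the centre of its underside, front facing -x. The bay is on the front half at the right (-y), the toggle on the front half at the left (+y); a sloping screen along the rear (x above 40 mm) rises to 85 mm above the bench.
- bay (a point): Centre of the bay floor, on the deck, 50 mm above the bench; axes as the analyser's. Two fixed aluminium end cheeks, 6 mm thick, 46 mm wide (y), 65 mm high above the deck, inner faces at x = +-35 mm; open to +y and -y. Between them the dark pad, 70 (x) x 46 (y) mm, flush with the deck. The cassette stands there with its long side along x.
- switch (a joint): The toggle's angle: 0 at the front stop (off, leaning 0.5 rad to the analyser's -x), 0.5 upright, 1.0 at the rear stop (on, leaning 0.5 rad to +x). It falls by its own weight to the nearer stop.
- switch_pivot (a point): The toggle's hinge axis (along the analyser's y), 70 mm above the bench, on top of a grey block 34 x 30 mm, 16 mm high, on the deck.
- switch_tip (a point): Centre of the toggle's black ball, 20 mm in diameter, 56 mm from the hinge at the end of a steel rod 10 mm in diameter.
- reagent_bottle: Amber bottle, 56 mm in diameter, 120 mm tall, loose on the bench; origin at the centre of its underside. Leave alone.
- beaker: Glass beaker, 68 mm across, 85 mm tall, loose on the bench; origin at the centre of its underside. Leave alone.
- mouse: Grey computer mouse, 98 (x) x 58 x 30 mm, loose on the bench; origin at the centre of its underside. Leave alone.
Mind the look-alikes: they are no part of the job. What is shaped like the cassette but red or yellow is not meant.

How it is judged:
On the way, in this order (a step that is already met when the one before it is completed fails the run):
1. the one-cap cassette is lifted clear above the carton (height (world z) of cassette above 0.084 m and value of joint switch below 0.4 rad), for 0.1 s.
2. it stands upright by itself on the bench, let go (height (world z) of cassette below 0.003 m and angle between cassette's own z axis and vertical below 0.08 rad and contact force between cassette and the fingers below 0.2 N and linear speed of cassette below 0.02 m/s), for 0.2 s.
3. it stands in the bay, let go, with the toggle still off (x of cassette in the frame of bay between -0.007 and 0.007 m and y of cassette in the frame of bay between -0.01 and 0.01 m and z of cassette in the frame of bay between -0.004 and 0.004 m and angle between cassette's own z axis and vertical below 0.08 rad and angle between the x axis of cassette and the x axis of bay, either way round below 0.15 rad and contact force between cassette and the fingers below 0.2 N and linear speed of cassette below 0.02 m/s and value of joint switch below 0.4 rad), for 0.2 s.
4. the toggle is at its rear stop (value of joint switch above 0.9 rad), for 0.2 s.
At the end, for the whole second after the job is handed in: The one-cap cassette stands free and upright on the bay's floor, within 7 mm (x) and 10 mm (y) of its centre, square within 0.15 rad; toggle above 0.9 rad; spares within 20 mm and bottle, beaker, mouse within 30 mm of their starts, all upright (0.15, 0.3 rad) (x of cassette in the frame of bay between -0.007 and 0.007 m and y of cassette in the frame of bay between -0.01 and 0.01 m and z of cassette in the frame of bay between -0.004 and 0.004 m and angle between cassette's own z axis and vertical below 0.08 rad and angle between the x axis of cassette and the x axis of bay, either way round below 0.15 rad and contact force between cassette and the fingers below 0.2 N and linear speed of cassette below 0.02 m/s and value of joint switch above 0.9 rad and distance of each of spare_two, spare_bar, spare_plain from where it was at the start of the episode below 0.02 m and angle between each of spare_two, spare_bar, spare_plain's own z axis and vertical below 0.15 rad and distance of each of reagent_bottle, beaker, mouse from where it was at the start of the episode below 0.03 m and angle between each of reagent_bottle, beaker, mouse's own z axis and vertical below 0.3 rad); the robot touches nothing.
It fails at once if the toggle is thrown before the cassette stands in the bay (value of joint switch above 0.5 rad and not (x of cassette in the frame of bay between -0.007 and 0.007 m and y of cassette in the frame of bay between -0.01 and 0.01 m and z of cassette in the frame of bay between -0.004 and 0.004 m and angle between cassette's own z axis and vertical below 0.08 rad and angle between the x axis of cassette and the x axis of bay, either way round below 0.15 rad)).
It fails at once if the cassette is dropped (moves faster than 0.45 m/s out of the fingers: a fall of 10 mm) (contact force between cassette and the fingers below 0.05 N and linear speed of cassette above 0.45 m/s).
It fails at once if a spare cassette is lifted or knocked over (height (world z) of any of spare_two, spare_bar, spare_plain above 0.03 m or angle between any of spare_two, spare_bar, spare_plain's own z axis and vertical above 0.4 rad).
It fails at once if bottle, beaker or mouse is pushed away or knocked over (distance of any of reagent_bottle, beaker, mouse from where it was at the start of the episode above 0.03 m or angle between any of reagent_bottle, beaker, mouse's own z axis and vertical above 0.4 rad).
It also fails if it takes over 72 s, if anything falls off the work surface, if the arm or the gripper's body presses on something with over 40 N, if the wrist force passes 120 N, or if a joint passes its speed limit or range.

## Robot

A 6-joint arm with a two-finger parallel gripper is mounted at the origin on the work surface. World frame = base frame: x ahead of the robot, y to its left, z up, the work surface at z = 0. Lengths are in m, angles in rad, forces in N, time in s.
With the tool pointing down it reaches from about 0.375 to 0.9 m from the base axis. Payload 3.1 kg.
Tool frame: the origin (TCP) lies at the very end of the fingers, on their centre line; the grasp point (between the pads) lies 19 mm behind it (grip_depth is the distance from the TCP to the grasp point, in m); z points along the fingers, y is the line along which they close (so a half turn about z gives the same grasp; the last joint's range is limited). The gripper opens to 85 mm and grips with 20 to 120 N. Pads are 22 mm wide; open, the fingers measure 114 mm over their backs; the gripper's body (76 mm by 85 mm) begins 54 mm behind the grasp point. The pads swing forward as they close: fully open they stand 13 mm farther back than shut.
Start: joints at [0.936, 0.527, 1.433, -0, 1.181, -0.178], TCP at [0.275, 0.561, 0.231] pointing down, gripper open.
Joint ranges: [-3.08, 3.08], [-0.75, 2.2], [0.22, 2.44], [-1.43, 4.57], [0, 2.65], [-2.85, 2.85]. Speed limits (rad/s): [2.79, 2.79, 3.14, 3.14, 3.14, 3.14].

## Interface

Orientations are given as a unit quaternion [x, y, z, w].
In Python, from station import * gives the robot as it stands.
- The arm moves only by the tool apply_moves, never from a script. Its argument "plan" is a list of rows, each a list of 7 numbers: the shift along the tool's x, y, z in m, then the turn, a rotation vector about the tool's x, y, z in rad, then the gripper command: -1 is fully open, 1 is shut, values between are in proportion. In form: [[dx, dy, dz, wx, wy, wz, jaw], ...]. A call has 1 to 8 rows; each row shifts and turns the commanded pose from where the row before left it, along the tool's axes as they then stand; what a row does not reach is not made up. A row lasts 1/8 s, in which the tool goes at most 62.5 mm and 10.7 degrees, less where a joint would pass 70% of its speed; a pose out of reach is approached as far as the arm can. A call is refused whole if a number of a shift passes 0.0625 or a number of a turn 0.188, either way. A call with a gripper value outside its range is refused whole. The fingers move at their own pace and stop on an object; "force" is the grip in N (left out, the last holds). Time passes only in rows, so rows that do not move let the fingers close. It gives the time, the measured TCP pose, the force, the opening and the grip force at its end, in the units of the state.
- sense(): the state, without advancing time (a new reading comes with each control period).
- snapshot(name): name is "scene" or "side" or "wrist"; returns the picture (420x560x3 uint8, red, green, blue); there is no depth.
- calibration(name): a dict with "camera_matrix" (3x3 intrinsics, pixels), "R" (3x3) and "t" (3): a world point X has camera coordinates R X + t; the wrist camera has in their place "mount" (4x4, takes a point from camera to tool coordinates, whose origin is the TCP and whose axes are the flange's). Camera axes: x right, y down, z forward; pixel columns grow to the right and rows downward; lengths in m; the calibration is good to about 2 mm. A picture is of the moment at which its call begins: read the wrist's pose just before it. calibration takes no time and is no camera call.
- sign_off(): hands the job in; it is judged then, once.
The state is a dict: "t": time; "q": joint angles; "qd": joint speeds; "tau": joint torques, N m; "tcp_pos": TCP position; "tool_rot": TCP orientation; "force": force on the tool from outside, world axes, zero at the start; "ft_torque": the same for the moment, N m; "finger_gap": opening from 0.0 (shut) to 1.0 (fully open); "gripper_force": force on a finger pad.
Only numpy, scipy, OpenCV 4.12 (cv2) and the standard library are available. Lean on these libraries where they do the work, as an engineer would, in place of code of your own. Each camera call takes 0.05 s, during which the arm holds its last target. There are 200 camera calls.

## Working session

There is one attempt and no reset: what is moved stays moved. The work goes in short steps, Python scripts to look and compute and a tool call to move; the robot and the scene stay as the last step left them, time stands still between calls to the robot, and variables do not carry over. Pictures are saved under pics/ and viewed, at most 10 in all, crops included, and the job is handed in when it is done.

Besides the shell and the picture viewer there is one more tool, called after "Request:" as name([rows], argument=value, ...), one row to a line, values as JSON. apply_moves: Moves the arm, as the interface text tells. Its arguments: {"type":"object","properties":{"plan":{"type":"array"},"force":{"type":"number"}},"required":["plan"]}

```bash
mkdir -p pics; ls
python3 - <<'E'
from station import *
import cv2,numpy as np
s=sense();print(s['t'],s['tcp_pos'],s['tool_rot'],s['finger_gap'])
for n in("scene","side"):
    im=snapshot(n);cv2.imwrite(f"pics/{n}0.png",im[:,:,::-1])
    c=calibration(n);print(n,c)
print(calibration("wrist"))
E
```

```text
pics
0.0 [0.27465183 0.56063736 0.23033738] [ 2.25930816e-01  9.74142766e-01 -9.78498904e-04 -4.25371081e-04] 1.0034927709907175
scene {'camera_matrix': array([[387.77414825,   0.        , 281.62185477],
       [  0.        , 387.77414825, 213.17532658],
       [  0.        ,   0.        ,   1.        ]]), 'R': array([[ 0.50194627,  0.86489754,  0.00148028],
       [ 0.72470407, -0.41964911, -0.54653329],
       [-0.47207409,  0.27540311, -0.83743607]]), 't': array([-0.27894801, -0.36920439,  1.46575227])}
side {'camera_matrix': array([[489.48345196,   0.        , 283.25911654],
       [  0.        , 489.48345196, 213.40088216],
       [  0.        ,   0.        ,   1.        ]]), 'R': array([[ 0.90574359, -0.42367943,  0.01114861],
       [-0.21572671, -0.48350454, -0.8483427 ],
       [ 0.36481576,  0.76597591, -0.52933011]]), 't': array([-0.53823743,  0.21085155,  1.19934029])}
{'camera_matrix': array([[295.99653191,   0.        , 281.43051085],
       [  0.        , 295.99653191, 211.88286768],
       [  0.        ,   0.        ,   1.        ]]), 'mount': array([[-5.22729711e-04, -9.49776551e-01, -3.12928474e-01,
         8.05720418e-02],
       [ 9.99998360e-01, -1.03917374e-03,  1.48357864e-03,
        -3.76844264e-04],
       [-1.73425526e-03, -3.12927185e-01,  9.49775536e-01,
        -1.43319977e-01],
       [ 0.00000000e+00,  0.00000000e+00,  0.00000000e+00,
         1.00000000e+00]])}
```

View pics/scene0.png

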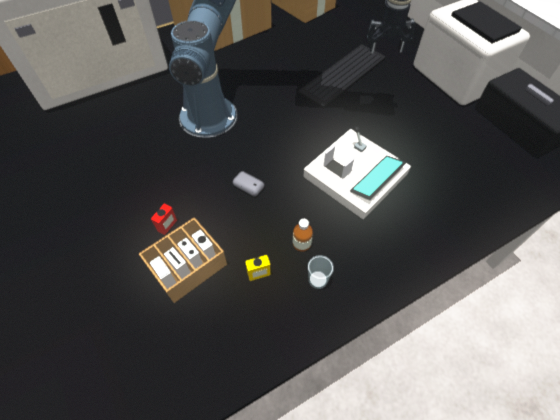

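View pics/side0.png

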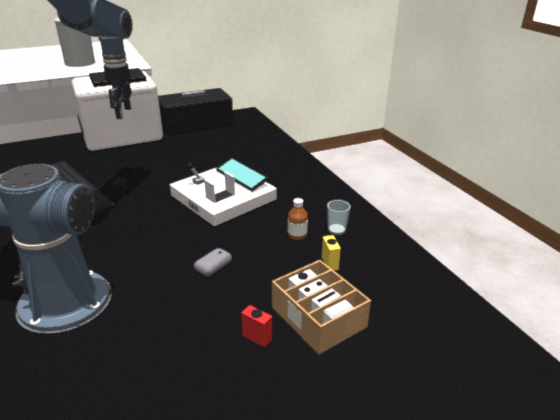

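The scene view shows the carton at (183,260) and the analyser at (357,170). Candidates, in scene pixels:
- (202,239): white with one round cap.
- (188,250): white with two caps.
- (175,260): white with a bar.
- (160,268): white and plain.
- (165,219): red decoy.
- (258,267): yellow decoy.

The one meant is (202,239), side (303,276), because it is white with a single cap. I'll confirm it in one enlarged composite.

Run:
```python
import cv2,numpy as np
a=cv2.imread("pics/scene0.png");b=cv2.imread("pics/side0.png")
f=lambda im,x,y,w,h:cv2.resize(im[y:y+h,x:x+w],(400,300),interpolation=cv2.INTER_CUBIC)
top=np.hstack([f(a,130,210,120,90),f(a,300,125,120,90)])
bot=np.hstack([f(b,260,255,120,90),f(b,165,150,120,90)])
cv2.imwrite("pics/comp1.png",np.vstack([top,bot]))
```

```text
(no output)
```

View pics/comp1.png

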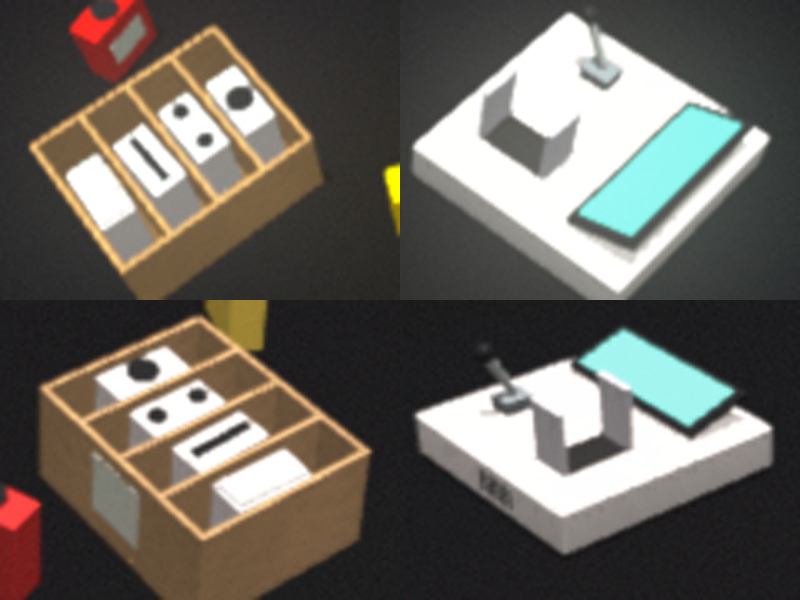

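One-cap white cassette confirmed: scene crop (238,98), i.e. pixel (201.4,239.4), and side crop (143,370), i.e. pixel (303,276). It stands in the end lane, next to the two-cap one. Next I fit the carton, cassette and analyser poses.

```bash
cat > h.py <<'E'
import numpy as np,cv2
from scipy.optimize import least_squares
from scipy.spatial.transform import Rotation as Ro
from station import *
C={n:calibration(n) for n in("scene","side")}
def proj(n,X):
    c=C[n];p=(np.asarray(X)@c["R"].T+c["t"])@c["camera_matrix"].T;return p[:,:2]/p[:,2:]
def place(p,L):
    c,s=np.cos(p[2]),np.sin(p[2]);L=np.asarray(L,float);o=L.copy()
    o[:,0]=p[0]+c*L[:,0]-s*L[:,1];o[:,1]=p[1]+s*L[:,0]+c*L[:,1];return o
def fit(obs,p0):
    def r(p):return np.concatenate([(proj(n,place(p,L))-np.array(U)).ravel() for n,L,U in obs])
    s=least_squares(r,p0,loss="soft_l1");return s.x,r(s.x).round(1)
def wristcam():
    s=sense();T=np.eye(4);T[:3,:3]=Ro.from_quat(s['tool_rot']).as_matrix();T[:3,3]=s['tcp_pos']
    w=calibration("wrist");return w['camera_matrix'],T@w['mount']
def wray(K,M,uv,z):
    d=M[:3,:3]@np.linalg.inv(K)@[uv[0],uv[1],1];return M[:3,3]+d*(z-M[2,3])/d[2]
def wproj(K,M,X):
    p=((np.asarray(X)-M[:3,3])@M[:3,:3])@K.T;return p[:,:2]/p[:,2:]
E
python3 - <<'E'
from h import *
S=lambda o,pts:[(o[0]+(x+.5)*.3-.5,o[1]+(y+.5)*.3-.5) for x,y in pts]
sc=(130,210);an=(300,125);s1=(260,255);s2=(165,150)
h,w=.072,.09
# lane dir +x = right-down in scene; +y = upper right
obs=[("scene",[[-h,w,.082],[h,w,.082],[h,-w,.082],[-h,-w,.082]],S(sc,[(213,26),(311,138),(124,271),(32,148)])),
("side",[[-h,w,.082],[h,w,.082],[h,-w,.082],[-h,-w,.082]],S(s1,[(40,88),(200,18),(370,152),(205,238)]))]
pc,r=fit(obs,[.5,-.4,.4]);print("carton",pc,r)
cap,r=fit([("scene",[[0,0,.081]],S(sc,[(238,98)])),("side",[[0,0,.081]],S(s1,[(143,70)]))],[.5,-.4,0]);print("cap",cap,r)
c,s=np.cos(pc[2]),np.sin(pc[2]);d=cap[:2]-pc[:2];print("cap in carton",[c*d[0]+s*d[1],-s*d[0]+c*d[1]])
# cassette top corners
obs=[("scene",[[-.031,.015,.078],[.031,.015,.078],[.031,-.015,.078],[-.031,-.015,.078]],S(sc,[(235,64),(275,123),(245,138),(207,82)]))]
print("cass",*fit(obs,[*cap[:2],pc[2]]))
a=.125
obs=[("scene",[[-a,a,.05],[-a,-a,.05],[a,a,.05]],S(an,[(170,13),(13,148),(370,137)])),
("side",[[-a,a,.05],[-a,-a,.05],[a,-a,.05]],S(s2,[(17,115),(165,217),(373,131)]))]
pa,r=fit(obs,[.6,.1,.4]);print("analyser",pa,r)
# pivot from block/toggle
for nm,z,u1,u2,o in [("ball",.119,(188,10),(85,53),0)]:
    q,r=fit([("scene",[[0,0,z]],S(an,[u1])),("side",[[0,0,z]],S(s2,[u2]))],[*pa[:2],0]);print(nm,q,r)
# cheeks top corners (front -x cheek outer, rear cheek)
obs=[("side",[[-.035,.023,.115],[-.035,-.023,.115],[.035,.023,.115],[.035,-.023,.115]],S(s2,[(132,92),(166,110),(198,72),(234,86)])),
("scene",[[-.035,.023,.115],[-.035,-.023,.115],[.035,.023,.115],[.035,-.023,.115]],S(an,[(117,75),(85,103),(178,119),(148,150)]))]
b,r=fit(obs,[*pa[:2],pa[2]]);print("bay",b,r)
for p in (pc,):
  pass
for nm,z,u1,u2 in [("beaker",.085,(320,265),(338,208)),("bottle",.12,(304,222),(298,202)),("mouse",.02,(248,184),(213,262)),("yellow",.07,(258,262),(331,242)),("red",.07,(163,212),(257,314))]:
    q,r=fit([("scene",[[0,0,z]],[u1]),("side",[[0,0,z]],[u2])],[.5,0,0]);print(nm,q[:2].round(3),r)
E
```

```text
carton [ 0.54081515 -0.30926889  0.18846721] [ 0.   0.2  0.2  0.2 -0.5  1.2 -1.1  0.1 -0.2 -0.4 -0.4 -1.  -0.1 -0.9
 -0.4  0.3]
cap [ 0.52876273 -0.24517041  0.        ] [-0.3  0.2 -0.1 -0.5]
cap in carton [np.float64(0.00017007696940478031), np.float64(0.06522152250875453)]
cass [ 0.53067619 -0.24334525  0.0991947 ] [ 0.9  0.7 -0.1 -1.4 -0.6 -0.2 -0.1  0.6]
analyser [0.51941875 0.30517326 0.29594445] [-0.7  0.1 -0.6  0.1  0.3  0.5 -0.4 -0.6 -0.5 -0.6  0.6 -1.6]
ball [0.42750555 0.3544041  0.        ] [ 0.   1.6 -0.7 -0.3]
bay [0.49397533 0.2429201  0.30415809] [ 2.7  1.   1.3  1.   1.3  0.1 -0.6  1.1  0.3 -0.4  0.8 -0.7 -0.1 -2.3
 -0.2 -3.1]
beaker [ 0.765 -0.005] [-0.5  1.  -0.8 -2.8]
bottle [0.646 0.017] [-0.5  0.6 -0.4 -2.2]
mouse [ 0.376 -0.026] [-1.  -0.5  0.3 -1.6]
yellow [ 0.667 -0.139] [-0.2  0.5 -0.5 -0.3]
red [ 0.385 -0.307] [-0.8  1.3 -0.6 -1.1]
```

Request:
apply_moves([
  [0, 0, -0.005, 0, 0, -0.126, -1],
  [0, 0, -0.005, 0, 0, -0.126, -1],
  [0, 0, -0.005, 0, 0, -0.126, -1],
  [0, 0, -0.005, 0, 0, -0.126, -1],
  [0, 0, -0.005, 0, 0, -0.126, -1],
  [0, 0, -0.005, 0, 0, -0.126, -1],
], force=40)

```text
t: 0.85
tcp_pos: [0.2748, 0.5608, 0.2609]
tool_rot: [-0.152, 0.988, -0.0, -0.0]
force: [0.5, -0.1, -0.1]
finger_gap: 1.004
gripper_force: 0.0
```

Request:
apply_moves([
  [-0.017, -0.0487, 0, 0, 0, 0, -1],
  [-0.017, -0.0487, 0, 0, 0, 0, -1],
  [-0.017, -0.0487, 0, 0, 0, 0, -1],
  [-0.017, -0.0487, 0, 0, 0, 0, -1],
  [-0.017, -0.0487, 0, 0, 0, 0, -1],
  [-0.017, -0.0487, 0, 0, 0, 0, -1],
  [-0.017, -0.0487, 0, 0, 0, 0, -1],
  [0, 0, 0, 0, 0, 0, -1],
])

```text
t: 1.85
tcp_pos: [0.4917, 0.2679, 0.2609]
tool_rot: [-0.147, 0.989, -0.0, 0.0]
force: [-0.1, 0.3, 0.0]
finger_gap: 1.0
gripper_force: 0.0
```

Run:
```python
from h import *
K,M=wristcam();np.savez("w1.npz",K=K,M=M)
s=sense();print(s['t'],s['tcp_pos'],s['tool_rot'])
im=snapshot("wrist");cv2.imwrite("pics/w1.png",cv2.resize(im[:,:,::-1],(784,588),interpolation=cv2.INTER_CUBIC))
```

```text
1.85 [0.49172655 0.26786519 0.26091783] [-1.46862458e-01  9.89156856e-01 -3.51515894e-04  9.50292470e-05]
```

View pics/w1.png

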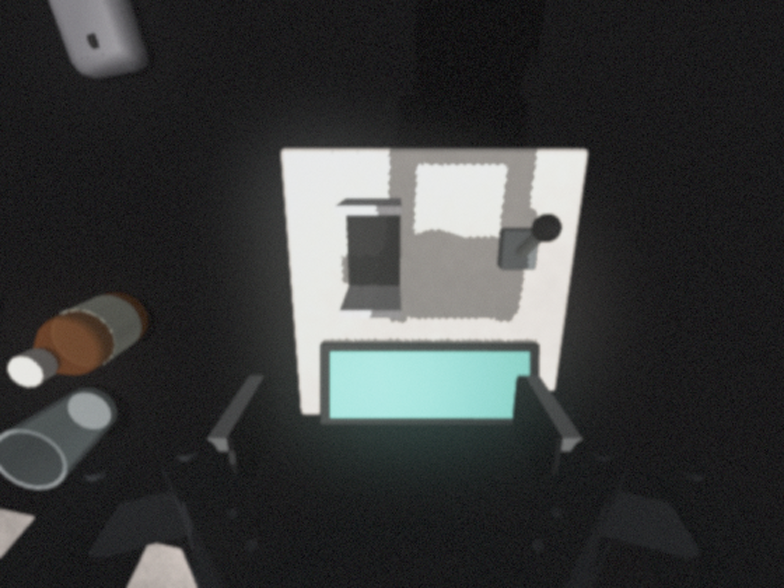

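The wrist view, enlarged 1.4x, shows the bay pad at (373,250) between the cheeks, the toggle ball at (546,228) and the deck front corners at (281,149) and (587,149). I'll refine the poses from these.

Run:
```python
from h import *
d=np.load("w1.npz");K,M=d['K'],d['M']
def fitw(L,U,p0):
    U=(np.array(U,float)+.5)/1.4-.5
    r=lambda p:(wproj(K,M,place(p,L))-U).ravel()
    s=least_squares(r,p0,loss="soft_l1");return s.x,r(s.x).round(1)
y=.023
print("bay",*fitw([[.035,-y,.05],[.035,y,.05],[.035,-y,.115],[.035,y,.115],[-.035,y,.115],[-.041,y,.05]],
 [(346,286),(401,287),(340,309),(402,309),(402,215),(401,199)],[.494,.243,.3]))
a=.125
print("an",*fitw([[-a,-a,.05],[-a,a,.05],[-a,-a,0],[-a,a,0]][:2],[(281,149),(587,149)],[.519,.305,.3]))
print("ball",wray(K,M,(np.array([546,228])+.5)/1.4-.5,.119))
g=im=cv2.cvtColor(cv2.imread("pics/w1.png"),cv2.COLOR_BGR2GRAY)
print(g[255,330:415:2]);print(g[190:320:2,374])
```

```text
bay [0.48771136 0.2484921  0.29212969] [ 1.9 -0.6 -0.5 -1.2 -0.2  1.  -0.3  1.   0.2  0.2 -0.1 -0.7]
an [0.51695966 0.30913823 0.29407173] [-1.6  0.1  1.6  0.1]
ball [0.4267703  0.35729604 0.119     ]
[233 231 232 232 231 225 216 216 169 100  71  74  72  73  74  73  71  71
  66  68  69  70  73  71  70  67  67  66  64  62  63  63  63  63  69 105
 136 145 143 146 146 148 145]
[232 232 232 227 167 109  97 123 198 225 224 225 201 119  78  72  74  74
  75  74  71  72  74  72  71  74  71  72  76  72  70  72  75  70  67  67
  65  65  63  68  65  66  64  65  66  62  68  78  91  99  98  98  97  97
  98  96  95  95  94 100 126 143 149 160 207]
```

Request:
apply_moves([
  [0.0143, -0.0615, 0, 0, 0, 0, -1],
  [0.0143, -0.0615, 0, 0, 0, 0, -1],
  [0.0143, -0.0615, 0, 0, 0, 0, -1],
  [0.0143, -0.0615, 0, 0, 0, 0, -1],
  [0.0143, -0.0615, 0, 0, 0, 0, -1],
  [0.0143, -0.0615, 0, 0, 0, 0, -1],
  [0.0143, -0.0615, 0, 0, 0, 0, -1],
  [0.0143, -0.0615, 0, 0, 0, 0, -1],
])

```text
t: 2.9
tcp_pos: [0.5256, -0.2281, 0.2612]
tool_rot: [-0.15, 0.989, 0.001, 0.0]
force: [1.8, 0.1, 0.5]
finger_gap: 0.999
gripper_force: 0.0
```

Request:
apply_moves([
  [0, 0, 0.005, 0, 0, 0.168, -1],
  [0, 0, 0.005, 0, 0, 0.168, -1],
  [0, 0, 0.005, 0, 0, 0.168, -1],
  [0, 0, 0.005, 0, 0, 0.168, -1],
  [0, 0, 0.005, 0, 0, 0.168, -1],
  [0, 0, 0.005, 0, 0, 0.168, -1],
  [0, 0, 0.005, 0, 0, 0.168, -1],
  [0, 0, 0.005, 0, 0, 0.168, -1],
])

```text
t: 3.9
tcp_pos: [0.5256, -0.226, 0.2209]
tool_rot: [0.5, 0.866, 0.0, -0.001]
force: [0.3, -0.8, 0.2]
finger_gap: 1.0
gripper_force: 0.0
```

Request:
apply_moves([
  [0, 0, 0.005, 0, 0, 0.168, -1],
  [0, 0, 0.005, 0, 0, 0.168, -1],
  [0, 0, 0, 0, 0, 0, -1],
])

```text
t: 4.28
tcp_pos: [0.5253, -0.2262, 0.2107]
tool_rot: [0.635, 0.773, 0.0, -0.001]
force: [-0.2, 0.2, 0.5]
finger_gap: 1.002
gripper_force: 0.0
```

Run:
```python
from h import *
K,M=wristcam();np.savez("w2.npz",K=K,M=M)
s=sense();print(s['t'],s['tcp_pos'],s['tool_rot'])
im=snapshot("wrist");cv2.imwrite("pics/w2.png",cv2.resize(im[:,:,::-1],(784,588),interpolation=cv2.INTER_CUBIC))
```

```text
4.275 [ 0.52529917 -0.22617854  0.21070364] [ 6.34998874e-01  7.72512403e-01  8.54984552e-05 -1.00496761e-03]
```

View pics/w2.png

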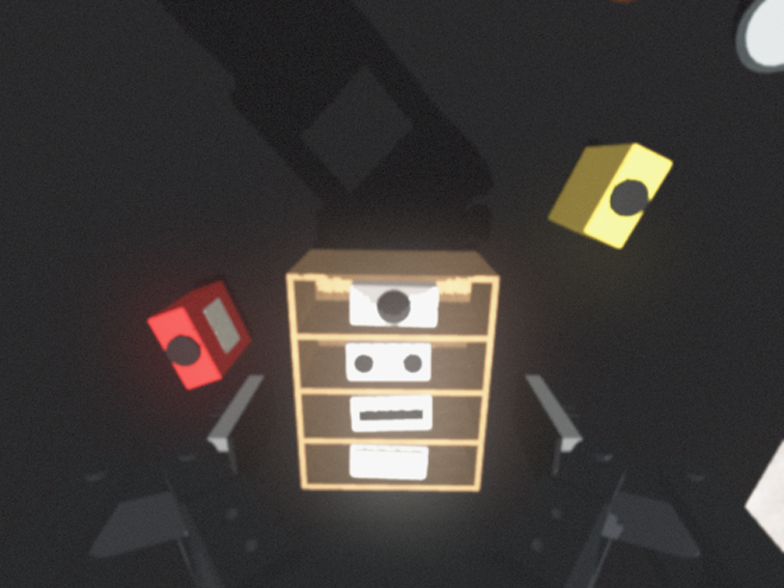

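The wrist view, enlarged 1.4x, shows the one-cap cassette in the lane nearest the camera with its cap at (394,307). Its far top edge runs from (350,327) to (437,328). The carton rim corners are (289,276), (497,276), (480,488) and (303,488).

Run:
```python
from h import *
d=np.load("w2.npz");K,M=d['K'],d['M']
T=lambda u:(np.array(u,float)+.5)/1.4-.5
def fitw(L,U,p0):
    U=T(U);r=lambda p:(wproj(K,M,place(p,L))-U).ravel()
    s=least_squares(r,p0,loss="soft_l1");return s.x,r(s.x).round(1)
h,w=.072,.09
pc,r=fitw([[-h,w,.082],[h,w,.082],[h,-w,.082],[-h,-w,.082]],[(289,275),(497,275),(480,489),(302,489)],[.54,-.31,.19]);print("carton",pc,r)
cap=wray(K,M,T((394,307)),.081);print("cap",cap)
q,r=fitw([[-.031,-.015,.078],[.031,-.015,.078],[0,0,.081]],[(350,327),(437,328),(394,307)],[*cap[:2],.19]);print("cass",q,r)
s=sense();R=Ro.from_quat(s['tool_rot']).as_matrix();a=np.arctan2(R[1,1],R[0,1]);print("a",a)
t=np.array([*q[:2],s['tcp_pos'][2]])-s['tcp_pos'];print("tool shift to cass",R.T@t)
t=np.array([*place(pc,[[0,.066,0]])[0][:2],s['tcp_pos'][2]])-s['tcp_pos'];print("lane centre",R.T@t)
```

```text
carton [ 0.53921054 -0.30830495  0.18995026] [-2.2 -0.3  0.7  0.4 -0.1  0.2  0.6 -0.2]
cap [ 0.52806937 -0.24255008  0.081     ]
cass [ 0.52820786 -0.24374539  0.1808375 ] [ 0.3 -0.5 -0.2 -0.4 -0.1  1.2]
a 0.1954146757223882
tool shift to cass [-1.73532918e-02 -6.71539237e-04 -1.63115816e-05]
lane centre [-1.68215231e-02 -2.05336038e-03 -1.50556007e-05]
```

Request:
apply_moves([
  [-0.017, -0.001, 0, 0, 0, 0.01, -1],
  [0, 0, 0.03, 0, 0, 0, -1],
  [0, 0, 0.03, 0, 0, 0, -1],
  [0, 0, 0.03, 0, 0, 0, -1],
  [0, 0, 0.03, 0, 0, 0, -1],
  [0, 0, 0.026, 0, 0, 0, -1],
  [0, 0, 0.02, 0, 0, 0, -1],
  [0, 0, 0, 0, 0, 0, -1],
])

```text
t: 5.32
tcp_pos: [0.5271, -0.2453, 0.0439]
tool_rot: [0.64, 0.768, -0.0, -0.001]
force: [0.8, -0.3, 0.8]
finger_gap: 1.0
gripper_force: 0.0
```

Request:
apply_moves([
  [0, 0, 0, 0, 0, 0, 1],
  [0, 0, 0, 0, 0, 0, 1],
  [0, 0, 0, 0, 0, 0, 1],
  [0, 0, 0, 0, 0, 0, 1],
  [0, 0, 0, 0, 0, 0, 1],
  [0, 0, 0, 0, 0, 0, 1],
], force=50)

```text
t: 6.08
tcp_pos: [0.5286, -0.2458, 0.0466]
tool_rot: [0.64, 0.768, -0.0, 0.002]
force: [-0.9, -1.4, 5.5]
finger_gap: 0.715
gripper_force: 56.2
```

Request:
apply_moves([
  [0, 0, -0.01, 0, 0, 0, 1],
  [0, 0, -0.02, 0, 0, 0, 1],
  [0, 0, -0.025, 0, 0, 0, 1],
  [0, 0, -0.03, 0, 0, 0, 1],
  [0, 0, -0.03, 0, 0, 0, 1],
  [0, 0, 0, 0, 0, 0, 1],
  [0, 0, 0, 0, 0, 0, 1],
])

```text
t: 6.95
tcp_pos: [0.5267, -0.2441, 0.1592]
tool_rot: [0.64, 0.768, -0.0, -0.001]
force: [-1.0, 0.4, -2.1]
finger_gap: 0.718
gripper_force: 55.4
```

Run:
```python
from h import *
s=sense();print(s['t'],s['tcp_pos'],s['finger_gap'],s['gripper_force'],s['force'])
K,M=wristcam();np.savez("w3.npz",K=K,M=M)
im=snapshot("wrist");b=snapshot("side")
cv2.imwrite("pics/w3.png",np.hstack([cv2.resize(im[:,:,::-1],(400,300)),cv2.resize(b[180:360,180:420,::-1],(400,300))]))
```

```text
6.95 [ 0.52666715 -0.24407163  0.15923546] 0.7177916684099086 55.414652824401855 [-0.98937493  0.42857773 -2.10148509]
```

View pics/w3.png

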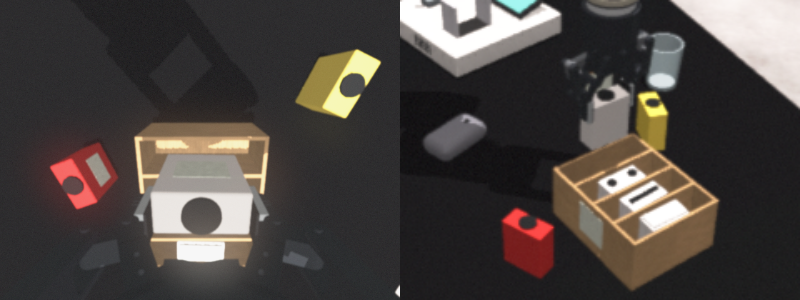

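The cassette is held upright: its cap is at (201,215) in the left half, and in the side view on the right it hangs clear above the carton. The other cassettes are untouched. Now I move it over to the free bench.

Request:
apply_moves([
  [0.025, 0.002, 0, 0, 0, 0, 1],
  [0.035, 0.002, 0, 0, 0, 0, 1],
  [0.035, 0.002, 0, 0, 0, 0, 1],
  [0.035, 0.002, 0, 0, 0, 0, 1],
  [0.025, 0.002, 0, 0, 0, 0, 1],
  [0, 0, 0.015, 0, 0, 0, 1],
  [0, 0, 0.03, 0, 0, 0, 1],
  [0, 0, 0.03, 0, 0, 0, 1],
])

```text
t: 8.05
tcp_pos: [0.5094, -0.0905, 0.0838]
tool_rot: [0.64, 0.768, -0.0, -0.0]
force: [0.3, -0.2, -2.0]
finger_gap: 0.717
gripper_force: 55.5
```

Request:
apply_moves([
  [0, 0, 0.02, 0, 0, 0, 1],
  [0, 0, 0.01, 0, 0, 0, 1],
  [0, 0, 0.005, 0, 0, 0, 1],
  [0, 0, 0, 0, 0, 0, 1],
  [0, 0, 0, 0, 0, 0, 1],
])

```text
t: 8.68
tcp_pos: [0.5101, -0.0908, 0.0509]
tool_rot: [0.64, 0.768, 0.0, 0.001]
force: [0.9, -0.6, -2.7]
finger_gap: 0.713
gripper_force: 55.3
```

Request:
apply_moves([
  [0, 0, 0.003, 0, 0, 0, 1],
  [0, 0, 0.003, 0, 0, 0, 1],
  [0, 0, 0, 0, 0, 0, 1],
])

```text
t: 9.05
tcp_pos: [0.5094, -0.0905, 0.0442]
tool_rot: [0.64, 0.768, -0.0, -0.0]
force: [0.1, -0.3, -2.2]
finger_gap: 0.721
gripper_force: 55.3
```

Request:
apply_moves([
  [0, 0, 0.002, 0, 0, 0, 1],
  [0, 0, 0, 0, 0, 0, 1],
])

```text
t: 9.3
tcp_pos: [0.5095, -0.0906, 0.0422]
tool_rot: [0.64, 0.768, -0.0, -0.0]
force: [-0.5, 0.2, -2.1]
finger_gap: 0.714
gripper_force: 55.3
```

Request:
apply_moves([
  [0, 0, 0.0015, 0, 0, 0, 1],
  [0, 0, 0, 0, 0, 0, 1],
])

```text
t: 9.55
tcp_pos: [0.5096, -0.0906, 0.0408]
tool_rot: [0.64, 0.768, -0.0, -0.0]
force: [-0.1, 0.0, -2.5]
finger_gap: 0.715
gripper_force: 55.3
```

Request:
apply_moves([
  [0, 0, 0.0015, 0, 0, 0, 1],
  [0, 0, 0, 0, 0, 0, 1],
])

```text
t: 9.8
tcp_pos: [0.5096, -0.0906, 0.0406]
tool_rot: [0.64, 0.768, 0.0, 0.0]
force: [-2.1, 0.3, 8.0]
finger_gap: 0.719
gripper_force: 56.4
```

Request:
apply_moves([
  [0, 0, 0.0015, 0, 0, 0, 1],
  [0, 0, 0, 0, 0, 0, 1],
])

```text
t: 10.05
tcp_pos: [0.5096, -0.0907, 0.0405]
tool_rot: [0.64, 0.768, 0.0, 0.001]
force: [-3.8, 1.0, 20.7]
finger_gap: 0.719
gripper_force: 57.9
```

Request:
apply_moves([
  [0, 0, -0.002, 0, 0, 0, 1],
  [0, 0, 0, 0, 0, 0, 0.2],
  [0, 0, 0, 0, 0, 0, -0.6],
  [0, 0, 0, 0, 0, 0, -1],
  [0, 0, 0, 0, 0, 0, -1],
  [0, 0, 0, 0, 0, 0, -1],
  [0, 0, -0.01, 0, 0, 0, -1],
  [0, 0, -0.03, 0, 0, 0, -1],
])

```text
t: 11.05
tcp_pos: [0.5086, -0.0902, 0.0795]
tool_rot: [0.64, 0.768, -0.001, -0.002]
force: [0.1, -0.4, 0.5]
finger_gap: 1.007
gripper_force: 0.0
```

Request:
apply_moves([
  [0, 0, -0.04, 0, 0, 0, -1],
  [0, 0, -0.03, 0, 0, 0, -1],
  [0, 0, -0.02, 0, 0, -0.157, -1],
  [0, 0, 0, 0, 0, -0.157, -1],
  [0, 0, 0, 0, 0, -0.157, -1],
  [0, 0, 0, 0, 0, -0.157, -1],
  [0, 0, 0, 0, 0, -0.157, -1],
  [0, 0, 0, 0, 0, -0.157, -1],
])

```text
t: 12.05
tcp_pos: [0.5095, -0.0905, 0.1705]
tool_rot: [0.219, 0.976, -0.0, 0.0]
force: [-0.4, -0.2, 0.0]
finger_gap: 0.999
gripper_force: 0.0
```

Request:
apply_moves([
  [0, 0, 0, 0, 0, -0.157, -1],
  [0, 0, 0, 0, 0, -0.157, -1],
  [0, 0, 0, 0, 0, -0.157, -1],
  [0, 0, 0, 0, 0, -0.157, -1],
  [0, 0, 0, 0, 0, 0, -1],
])

```text
t: 12.68
tcp_pos: [0.5095, -0.0905, 0.1704]
tool_rot: [-0.089, 0.996, -0.0, 0.0]
force: [-0.1, 0.5, -0.5]
finger_gap: 0.996
gripper_force: 0.0
```

Run:
```python
from h import *
s=sense();R=Ro.from_quat(s['tool_rot']).as_matrix();print(s['t'],s['tcp_pos'],np.arctan2(R[1,1],R[0,1]))
K,M=wristcam();np.savez("w4.npz",K=K,M=M)
im=snapshot("wrist");cv2.imwrite("pics/w4.png",cv2.resize(im[:,:,::-1],(784,588),interpolation=cv2.INTER_CUBIC))
```

```text
12.675 [ 0.50951531 -0.09054392  0.17036902] 1.7492524768241862
```

View pics/w4.png

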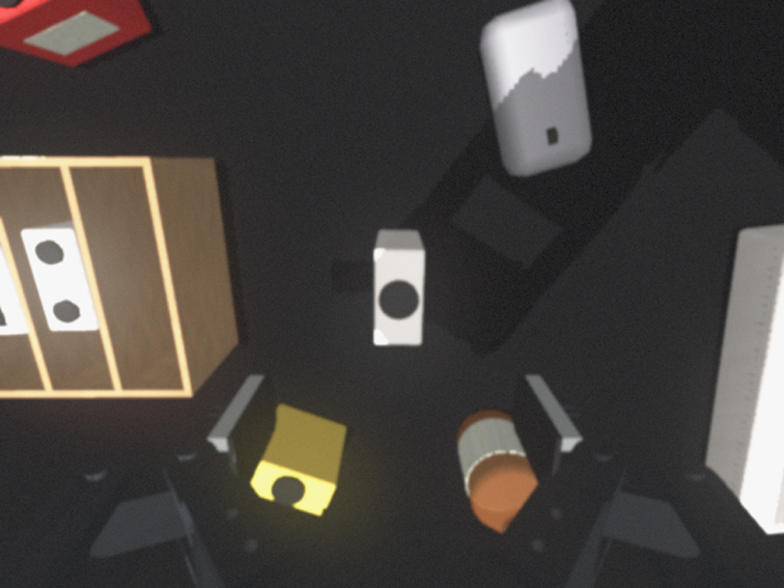

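The cassette stands upright and free on the bench. Its cap is at (399,300) and its far top corners are at (374,345) and (423,344); the near top corners are about (375,249) and (425,247).

Run:
```python
from h import *
d=np.load("w4.npz");K,M=d['K'],d['M']
T=lambda u:(np.array(u,float)+.5)/1.4-.5
L=[[.031,-.015,.072],[.031,.015,.072],[-.031,-.015,.072],[-.031,.015,.072],[0,0,.075]]
U=T([(374,345),(423,344),(375,249),(425,247),(399,300)])
r=lambda p:(wproj(K,M,place(p,L))-U).ravel()
s=least_squares(r,[.51,-.09,.18],loss="soft_l1");q=s.x;print(q,r(q).round(1))
print("cap",wray(K,M,U[4],.075))
s=sense();R=Ro.from_quat(s['tool_rot']).as_matrix()
print(R.T@(np.array([*q[:2],.030])-s['tcp_pos']))
```

```text
[ 0.50904003 -0.08738659  0.17518075] [ 1.  -0.6 -0.4  0.2 -0.6 -0.4 -0.   1.1  0.2 -0.2]
cap [ 0.50921333 -0.08754648  0.075     ]
[-2.46519560e-05  3.25128811e-03  1.40286674e-01]
```

Request:
apply_moves([
  [0, 0.003, 0, 0, 0, 0, -1],
  [0, 0, 0.03, 0, 0, 0, -1],
  [0, 0, 0.03, 0, 0, 0, -1],
  [0, 0, 0.03, 0, 0, 0, -1],
  [0, 0, 0.03, 0, 0, 0, -1],
  [0, 0, 0.02, 0, 0, 0, -1],
  [0, 0, 0, 0, 0, 0, -1],
])

```text
t: 13.6
tcp_pos: [0.508, -0.0871, 0.0286]
tool_rot: [-0.09, 0.996, 0.001, -0.002]
force: [-0.8, 0.4, 0.1]
finger_gap: 1.0
gripper_force: 0.0
```

Request:
apply_moves([
  [0, 0, 0, 0, 0, 0, -0.3],
  [0, 0, 0, 0, 0, 0, 0],
  [0, 0, 0, 0, 0, 0, 0.2],
  [0, 0, 0, 0, 0, 0, 1],
  [0, 0, 0, 0, 0, 0, 1],
  [0, 0, 0, 0, 0, 0, 1],
  [0, 0, 0, 0, 0, 0, 1],
  [0, 0, 0, 0, 0, 0, 1],
], force=40)

```text
t: 14.6
tcp_pos: [0.5096, -0.0879, 0.0306]
tool_rot: [-0.09, 0.996, -0.0, 0.001]
force: [-0.2, 0.5, 6.0]
finger_gap: 0.346
gripper_force: 39.8
```

Request:
apply_moves([
  [0, 0, -0.01, 0, 0, 0, 1],
  [0, 0, -0.02, 0, 0, 0, 1],
  [0, 0, -0.03, 0, 0, 0, 1],
  [0, 0, -0.03, 0, 0, 0, 1],
  [0, 0, -0.03, 0, 0, 0, 1],
  [0, 0, -0.02, 0, 0, 0, 1],
  [0, 0, -0.01, 0, 0, 0, 1],
  [0, 0, 0, 0, 0, 0, 1],
])

```text
t: 15.6
tcp_pos: [0.509, -0.0876, 0.1801]
tool_rot: [-0.09, 0.996, -0.0, 0.0]
force: [0.1, 0.2, -2.6]
finger_gap: 0.347
gripper_force: 39.6
```

Request:
apply_moves([
  [-0.0035, 0.03, 0, 0, 0, 0, 1],
  [-0.006, 0.05, 0, 0, 0, 0, 1],
  [-0.007, 0.06, 0, 0, 0, 0, 1],
  [-0.007, 0.06, 0, 0, 0, 0, 1],
  [-0.007, 0.06, 0, 0, 0, 0, 1],
  [-0.005, 0.045, 0, 0, 0, 0, 1],
  [-0.003, 0.03, 0, 0, 0, -0.055, 1],
  [0, 0, 0, 0, 0, -0.055, 1],
])

```text
t: 16.6
tcp_pos: [0.4855, 0.251, 0.1783]
tool_rot: [-0.147, 0.989, 0.0, -0.001]
force: [-1.1, 0.3, -2.3]
finger_gap: 0.345
gripper_force: 40.1
```

Request:
apply_moves([
  [0, 0, 0, 0, 0, 0, 1],
  [0, 0, 0, 0, 0, 0, 1],
])

```text
t: 16.85
tcp_pos: [0.4864, 0.2483, 0.179]
tool_rot: [-0.144, 0.99, -0.0, -0.001]
force: [0.6, -0.1, -1.3]
finger_gap: 0.346
gripper_force: 40.1
```

Run:
```python
from h import *
s=sense();R=Ro.from_quat(s['tool_rot']).as_matrix();print(s['t'],s['tcp_pos'],np.arctan2(R[1,1],R[0,1]),s['finger_gap'])
K,M=wristcam();np.savez("w5.npz",K=K,M=M)
im=snapshot("wrist");cv2.imwrite("pics/w5.png",cv2.resize(im[:,:,::-1],(784,588),interpolation=cv2.INTER_CUBIC))
```

```text
16.85 [0.48642879 0.24834996 0.17899128] 1.859665732935805 0.3463343076661326
```

View pics/w5.png

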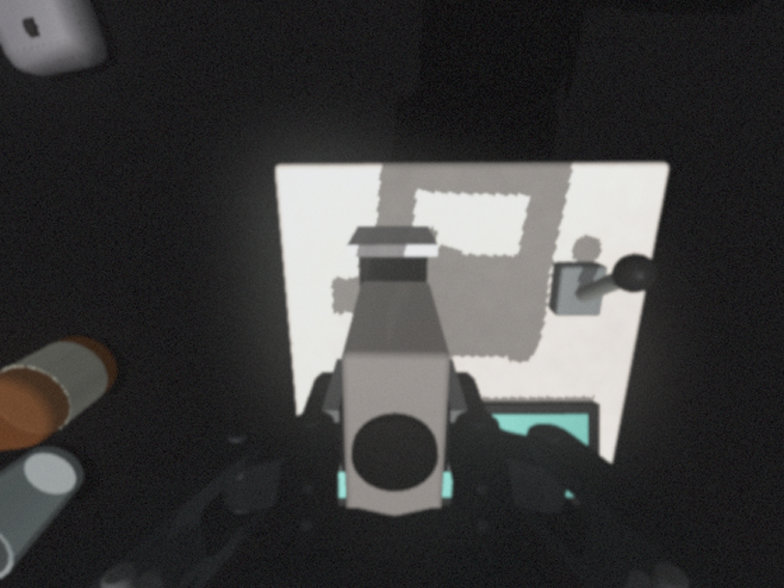

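The held cassette shows with its near top edge from (343,353) to (452,353) and cap at (396,452). Below it, the front cheek's top outer edge runs from (348,244) to (438,244), the pad edges are at columns 360 and 428, and the toggle ball is at (634,272), still at the front stop. I fit both in the same view so that camera bias cancels.

Run:
```python
from h import *
d=np.load("w5.npz");K,M=d['K'],d['M']
T=lambda u:(np.array(u,float)+.5)/1.4-.5
def fitw(L,U,p0,fixyaw=None):
    U=T(U);r=lambda p:(wproj(K,M,place(p if fixyaw is None else [*p[:2],fixyaw],L))-U).ravel()
    s=least_squares(r,p0,loss="soft_l1");return s.x,r(s.x).round(1)
y=.023
b,r=fitw([[-.041,-y,.115],[-.041,y,.115],[-.041,-y,.05],[-.041,y,.05],[-.035,-y,.115],[-.035,y,.115]],[(348,244),(438,244),(358,228),(431,228),(357,257),(438,257)][:4],[.488,.248,.293]);print("bay",b,r)
b2,r=fitw([[-.125,-.125,.05],[-.125,.125,.05]],[(276,164),(668,163)],[.517,.309,.293]);print("an",b2,r)
yaw=b2[2]
bz=.149
c,r=fitw([[-.031,-.015,bz+.072],[-.031,.015,bz+.072],[0,0,bz+.075],[-.031,-.015,bz],[-.031,.015,bz]],[(343,353),(452,353),(396,452),(361,282),(430,282)],[.487,.248,.29]);print("cass",c,r)
print("ball",wray(K,M,T((634,272)),.119))
im=cv2.cvtColor(cv2.imread("pics/w5.png"),cv2.COLOR_BGR2GRAY)
print(im[220:290:2,420]);print(im[266,340:450:2]);print(im[250,340:450:2])
s=sense();R=Ro.from_quat(s['tool_rot']).as_matrix()
print((R.T@np.array([*(b[:2]-c[:2]),0])).round(4))
```

```text
Traceback (most recent call last):
ValueError: operands could not be broadcast together with shapes (6,2) (4,2)
```

Run:
```python
from h import *
d=np.load("w5.npz");K,M=d['K'],d['M']
T=lambda u:(np.array(u,float)+.5)/1.4-.5
def fitw(L,U,p0):
    U=T(U);r=lambda p:(wproj(K,M,place(p,L))-U).ravel()
    s=least_squares(r,p0,loss="soft_l1");return s.x,r(s.x).round(1)
y=.023
b,r=fitw([[-.041,-y,.115],[-.041,y,.115],[-.041,-y,.05],[-.041,y,.05]],[(348,244),(438,244),(358,228),(431,228)],[.488,.248,.293]);print("bay",b,r)
b2,r=fitw([[-.125,-.125,.05],[-.125,.125,.05]],[(276,164),(668,163)],[.517,.309,.293]);print("an",b2,r)
bz=.149
c,r=fitw([[-.031,-.015,bz+.072],[-.031,.015,bz+.072],[0,0,bz+.075],[-.031,-.015,bz],[-.031,.015,bz]],[(343,353),(452,353),(396,452),(361,282),(430,282)],[.487,.248,.29]);print("cass",c,r)
print("ball",wray(K,M,T((634,272)),.119))
im=cv2.cvtColor(cv2.imread("pics/w5.png"),cv2.COLOR_BGR2GRAY)
print(im[220:290:2,420]);print(im[266,340:450:2]);print(im[250,340:450:2])
s=sense();R=Ro.from_quat(s['tool_rot']).as_matrix()
print((R.T@np.array([*(b[:2]-c[:2]),0])).round(4))
```

```text
bay [0.4876398  0.24836752 0.28800392] [-0.   0.8  0.6  0.8  0.3 -1.5 -1.7 -1.5]
an [0.51685258 0.30867942 0.2903771 ] [-2.6  0.1  2.6  0.2]
cass [0.48614097 0.24882976 0.28266156] [-1.1 -0.   0.4  0.3  0.2  2.9  0.2 -1.5  0.2 -1.2]
ball [0.42609105 0.3574129  0.119     ]
[232 232 225 168 105  98  96  96  98  95  97 108 172 224 231 231 232 223
 174  90  63  59  60  60  60  59  59  59  58  57  66  84  95  96  95]
[232 230 233 231 232 231 232 232 218 159  93  74  78  72  71  66  67  65
  62  65  64  61  64  62  66  61  63  63  61  57  60  62  57  60  56  57
  62  61  59  61  60  64  61  93 132 143 142 141 143 142 143 143 147 144
 143]
[231 231 232 232 232 231 232 233 214 166 152 153 150 148 148 149 148 148
 151 150 152 151 154 153 150 150 149 153 152 147 149 154 182 221 232 231
 231 232 231 232 231 232 232 232 232 232 232 231 223 182 145 145 147 145
 147]
[-0.0013 -0.0009 -0.    ]
```

Request:
apply_moves([
  [-0.0013, -0.0013, 0, 0, 0, 0, 1],
  [0, 0, 0.015, 0, 0, 0, 1],
  [0, 0, 0.01, 0, 0, 0, 1],
  [0, 0, 0.005, 0, 0, 0, 1],
  [0, 0, 0.005, 0, 0, 0, 1],
  [0, 0, 0.004, 0, 0, 0, 1],
  [0, 0, 0, 0, 0, 0, 1],
])

```text
t: 17.77
tcp_pos: [0.4884, 0.2479, 0.1406]
tool_rot: [-0.145, 0.989, -0.0, -0.0]
force: [0.0, -0.2, -2.3]
finger_gap: 0.344
gripper_force: 40.1
```

Request:
apply_moves([
  [0, 0, 0.004, 0, 0, 0, 1],
  [0, 0, 0.003, 0, 0, 0, 1],
  [0, 0, 0, 0, 0, 0, 1],
])

```text
t: 18.15
tcp_pos: [0.4883, 0.2479, 0.1336]
tool_rot: [-0.145, 0.989, -0.0, -0.0]
force: [-0.3, 0.0, -1.0]
finger_gap: 0.347
gripper_force: 40.1
```

Run:
```python
from h import *
s=sense();print(s['t'],s['tcp_pos'],s['force'],s['finger_gap'])
K,M=wristcam();np.savez("w6.npz",K=K,M=M)
im=snapshot("wrist");b=snapshot("side");c=snapshot("scene")
f=lambda x,k:cv2.resize(x[:,:,::-1],(400,300),interpolation=cv2.INTER_CUBIC)
cv2.imwrite("pics/w6.png",np.vstack([np.hstack([f(im[140:290,180:380],2),f(b[160:235,180:280],4)]),np.hstack([f(c[125:200,300:400],4),f(im,1)])]))
```

```text
18.15 [0.48828302 0.24790399 0.13356759] [-0.34258732  0.03095706 -0.97760771] 0.3470594865434112
```

View pics/w6.png

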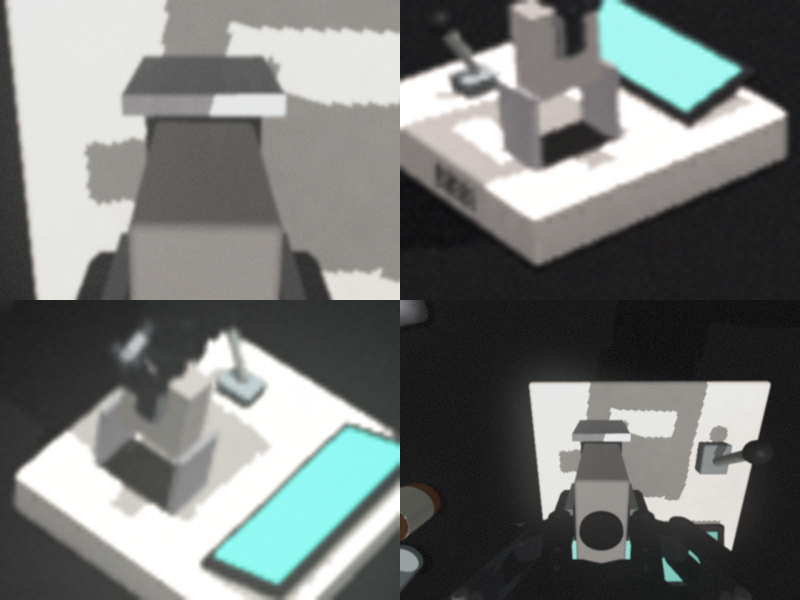

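The cassette bottom is now between the cheek tops with gaps visible at both cheeks. The pad centre (204) and cassette centre (206) line up in the top-left crop. I continue down.

Request:
apply_moves([
  [0, 0, 0.01, 0, 0, 0, 1],
  [0, 0, 0.01, 0, 0, 0, 1],
  [0, 0, 0.01, 0, 0, 0, 1],
  [0, 0, 0.008, 0, 0, 0, 1],
  [0, 0, 0.006, 0, 0, 0, 1],
  [0, 0, 0.004, 0, 0, 0, 1],
  [0, 0, 0, 0, 0, 0, 1],
])

```text
t: 19.18
tcp_pos: [0.4884, 0.2479, 0.0856]
tool_rot: [-0.145, 0.989, -0.0, -0.0]
force: [-0.2, -0.5, -1.9]
finger_gap: 0.347
gripper_force: 40.1
```

Request:
apply_moves([
  [0, 0, 0.002, 0, 0, 0, 1],
  [0, 0, 0, 0, 0, 0, 1],
])

```text
t: 19.42
tcp_pos: [0.4886, 0.248, 0.0839]
tool_rot: [-0.145, 0.989, 0.0, 0.0]
force: [0.3, -0.1, -1.5]
finger_gap: 0.345
gripper_force: 40.1
```

Request:
apply_moves([
  [0, 0, 0.0015, 0, 0, 0, 1],
  [0, 0, 0, 0, 0, 0, 1],
])

```text
t: 19.68
tcp_pos: [0.4885, 0.2479, 0.0823]
tool_rot: [-0.145, 0.989, -0.0, -0.0]
force: [-0.7, 0.8, -2.0]
finger_gap: 0.345
gripper_force: 40.1
```

Request:
apply_moves([
  [0, 0, 0.0015, 0, 0, 0, 1],
  [0, 0, 0, 0, 0, 0, 1],
])

```text
t: 19.92
tcp_pos: [0.4885, 0.248, 0.0807]
tool_rot: [-0.145, 0.989, 0.0, -0.0]
force: [0.5, -0.6, -1.5]
finger_gap: 0.35
gripper_force: 40.1
```

Request:
apply_moves([
  [0, 0, 0.001, 0, 0, 0, 1],
  [0, 0, 0, 0, 0, 0, 1],
])

```text
t: 20.18
tcp_pos: [0.4885, 0.2479, 0.0807]
tool_rot: [-0.145, 0.989, 0.0, 0.0]
force: [-1.8, -1.1, 4.7]
finger_gap: 0.348
gripper_force: 40.8
```

Request:
apply_moves([
  [0, 0, 0, 0, 0, 0, 0.15],
  [0, 0, 0, 0, 0, 0, -0.2],
  [0, 0, 0, 0, 0, 0, -0.6],
  [0, 0, 0, 0, 0, 0, -1],
  [0, 0, 0, 0, 0, 0, -1],
  [0, 0, 0, 0, 0, 0, -1],
  [0, 0, -0.005, 0, 0, 0, -1],
  [0, 0, -0.02, 0, 0, 0, -1],
])

```text
t: 21.18
tcp_pos: [0.4876, 0.2477, 0.1044]
tool_rot: [-0.145, 0.989, -0.0, -0.001]
force: [-0.3, 0.1, -0.4]
finger_gap: 0.996
gripper_force: 0.0
```

Request:
apply_moves([
  [0, 0, -0.03, 0, 0, 0, -1],
  [0, 0, -0.03, 0, 0, 0, -1],
  [0, 0, -0.03, 0, 0, 0, -1],
  [0, 0, -0.02, 0, 0, 0, -1],
  [0, 0, 0, 0, 0, 0, -1],
  [0, 0, 0, 0, 0, 0, -1],
])

```text
t: 21.92
tcp_pos: [0.4878, 0.2478, 0.2142]
tool_rot: [-0.145, 0.989, -0.0, -0.001]
force: [-0.9, -0.5, -0.4]
finger_gap: 0.998
gripper_force: 0.0
```

Run:
```python
from h import *
s=sense();R=Ro.from_quat(s['tool_rot']).as_matrix();print(s['t'],s['tcp_pos'],np.arctan2(R[1,1],R[0,1]),s['finger_gap'])
K,M=wristcam();np.savez("w7.npz",K=K,M=M)
im=snapshot("wrist");cv2.imwrite("pics/w7.png",cv2.resize(im[80:330,150:500,::-1],(784,560),interpolation=cv2.INTER_CUBIC))
```

```text
21.925 [0.48782885 0.2477663  0.21416261] 1.8609927252075478 0.9975027071137542
```

View pics/w7.png

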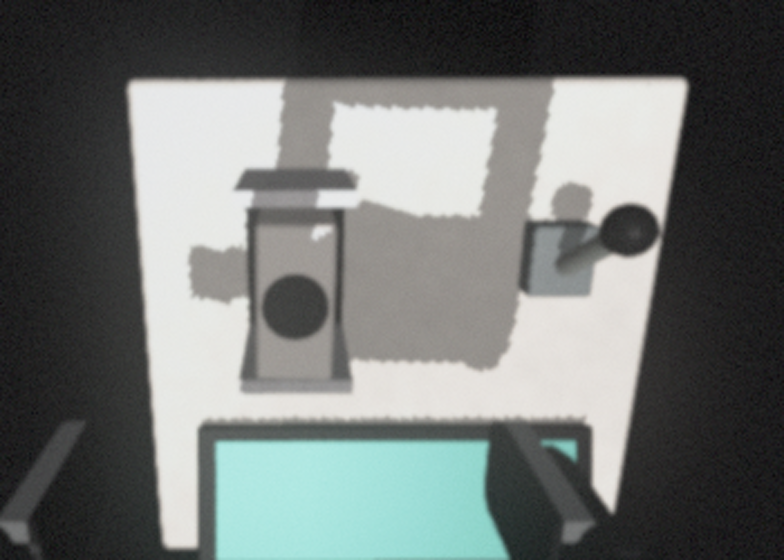

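The cassette stands centred in the bay and is let go: cap at (295,306), edges parallel to the cheeks. The ball is at (629,230) in the crop, still at the front stop. Now I approach the toggle from the front with the fingers shut.

Request:
apply_moves([
  [0.014, 0.0245, 0, 0, 0, 0, 1],
  [0.014, 0.0245, 0, 0, 0, 0, 1],
  [0.014, 0.0245, 0, 0, 0, 0, 1],
  [0.014, 0.0245, 0, 0, 0, 0, 1],
  [0.014, 0.0245, 0, 0, 0, 0, 1],
  [0, 0, 0, 0, 0, 0, 1],
  [0, 0, 0, 0, 0, 0, 1],
])

```text
t: 22.85
tcp_pos: [0.3865, 0.345, 0.2141]
tool_rot: [-0.145, 0.989, -0.0, -0.0]
force: [0.6, -0.6, 0.1]
finger_gap: -0.0
gripper_force: 0.0
```

Run:
```python
from h import *
d=np.load("w7.npz");K,M=d['K'],d['M']
b=wray(K,M,(430.8,182.7),.119);print("ball",b)
s=sense();R=Ro.from_quat(s['tool_rot']).as_matrix();print(s['t'],s['tcp_pos'],s['finger_gap'],s['gripper_force'])
print("ball in tool",R.T@(b-s['tcp_pos']))
```

```text
ball [0.42659981 0.35785169 0.119     ]
22.85 [0.38653419 0.34495021 0.21413704] -0.00015810534296882504 0.0
ball in tool [-0.04216721  0.00094893  0.09509881]
```

Request:
apply_moves([
  [0, 0.001, 0.03, 0, 0, 0, 1],
  [0, 0, 0.03, 0, 0, 0, 1],
  [0, 0, 0.025, 0, 0, 0, 1],
  [0, 0, 0.015, 0, 0, 0, 1],
  [0, 0, 0.008, 0, 0, 0, 1],
  [0, 0, 0, 0, 0, 0, 1],
])

```text
t: 23.6
tcp_pos: [0.3864, 0.3461, 0.1066]
tool_rot: [-0.144, 0.99, -0.0, -0.0]
force: [-0.6, 0.5, 0.6]
finger_gap: -0.001
gripper_force: 0.0
```

Request:
apply_moves([
  [-0.01, 0, 0, 0, 0, 0, 1],
  [-0.008, 0, 0, 0, 0, 0, 1],
  [-0.006, 0, 0, 0, 0, 0, 1],
  [-0.006, 0, 0, 0, 0, 0, 1],
  [-0.006, 0, 0, 0, 0, 0, 1],
])

```text
t: 24.22
tcp_pos: [0.4209, 0.3567, 0.1068]
tool_rot: [-0.145, 0.989, -0.0, 0.0]
force: [0.1, -0.2, -0.0]
finger_gap: 0.001
gripper_force: 0.1
```

Request:
apply_moves([
  [-0.006, 0, 0, 0, 0, 0, 1],
  [-0.006, 0, 0, 0, 0, 0, 1],
  [-0.006, 0, 0, 0, 0, 0, 1],
  [-0.006, 0, 0, 0, 0, 0, 1],
  [-0.006, 0, 0, 0, 0, 0, 1],
  [0, 0, 0, 0, 0, 0, 1],
])

```text
t: 24.98
tcp_pos: [0.45, 0.3653, 0.1069]
tool_rot: [-0.144, 0.99, 0.0, 0.0]
force: [-0.4, 0.8, 0.7]
finger_gap: 0.001
gripper_force: 0.0
```

Picture budget is used up, so I retreat and check the toggle numerically.

Request:
apply_moves([
  [0.015, 0, 0, 0, 0, 0, 1],
  [0.02, 0, 0, 0, 0, 0, 1],
  [0.01, 0, -0.02, 0, 0, 0, 1],
  [0, 0, -0.04, 0, 0, 0, 1],
  [0, 0, -0.05, 0, 0, 0, 1],
  [-0.03, -0.06, 0, 0, 0, 0, 1],
  [-0.03, -0.06, 0, 0, 0, 0, 1],
  [0, 0, 0, 0, 0, 0, 1],
])

```text
t: 25.98
tcp_pos: [0.4936, 0.2581, 0.2169]
tool_rot: [-0.142, 0.99, -0.0, 0.001]
force: [-1.2, 0.5, 0.2]
finger_gap: 0.002
gripper_force: 0.0
```

Run:
```python
from h import *
s=sense();print(s['t'],s['tcp_pos'],s['finger_gap'])
K,M=wristcam();im=cv2.cvtColor(snapshot("wrist"),cv2.COLOR_RGB2GRAY)
an=np.array([.4266,.3578]);u=np.array([.958,.286])*.0537
T=lambda p,z:wproj(K,M,[[*p,z]])[0].round(0)
f,r=T(an,.119),T(an+u,.119);print("pred off",f,"pred on",r)
cap=T([.488,.248],.125);print("pred cap",cap)
x0,x1=int(f[0])-45,int(f[0])+45
sub=im[int(f[1])-30:int(r[1])+30,x0:x1]
n,l,st,c=cv2.connectedComponentsWithStats((sub<60).astype('uint8'))
for i in range(1,n):
    if st[i,4]>60:print("dark",c[i]+[x0,int(f[1])-30],st[i])
y,x=int(cap[1]),int(cap[0]);sub=im[y-45:y+45,x-45:x+45]
n,l,st,c=cv2.connectedComponentsWithStats((sub<75).astype('uint8'))
for i in range(1,n):
    if st[i,4]>60:
        p=c[i]+[x-45,y-45];print("capdark",p,st[i],wray(K,M,p,.125))
```

```text
25.975 [0.49360136 0.25810878 0.21688747] 0.0018612011194642562
pred off [421. 171.] pred on [412. 232.]
pred cap [272. 206.]
dark [449.72115644 207.21345582] [  50    0   40  121 3701]
dark [411.60655738 229.27868852] [ 27  81  20  19 183]
capdark [292.16568047 189.00591716] [ 63   2   5  53 169] [0.46949162 0.26023773 0.125     ]
capdark [271.68283582 205.83395522] [ 32  32  26  26 536] [0.48801452 0.24808175 0.125     ]
```

The toggle ball is at (412,229), matching the rear-stop prediction of (412,232). The cap is at the bay centre (0.488, 0.248).

```bash
python3 -c "
from station import *
print(sign_off())"
```

```text
the job is handed in; nothing more can be done
None
```

The job is handed in at about 26 s of robot time: the one-cap cassette stands free and centred in the bay, and the toggle measures at its rear stop. The hand-in gave no verdict, and I did not re-measure the spares, bottle, beaker and mouse at the end.

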